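# Tap a focusing-nut blank on the hand tapping stand

## Task

Put the drilled square blank (not the plain one) flat into the nest of the pulled-out carriage, push the carriage fully home under the tap, and swing the latch shut behind it. Only then crank the tap clockwise seen from above, half a turn forward and a quarter turn back, again half a turn forward and a quarter back, stopping for a moment at each reversal, and finish with a last half turn forward to the depth stop, about one full turn from where the crank stood at the start. Leave the tap at depth and the carriage latched, and do not disturb the plain blank or the lens disc.

Things in the scene. Friction and masses are not known exactly. Their poses are not given: they have to be found in the camera images.
- drilled_blank: The work: aluminium square block 38 x 38 x 28 mm (x, y, z), standing flat on the worktop, with an upright through hole 15 mm across in the middle; about 90 g. Origin: centre of its underside; z up. Any of its four quarter-turn orientations fits the nest.
- plain_blank: Aluminium block of the same outside size, 38 x 38 x 28 mm, with no hole; leave it where it stands. Origin: centre of its underside.
- lens_disc: Uncut round clear lens, 66 mm across, 9 mm thick, lying loose on the worktop at the left; leave it alone. Origin: centre of its underside.
- stand: Grey hand tapping stand, fixed to the worktop; place and yaw vary. Origin at worktop height under the upright tap axis. Its +y (roughly to the robot's left) is the way the carriage pulls out; its +x (roughly away from the robot) leads to the column, 68 mm behind the tap axis. Base plate 12 mm thick, x = -60 to +90, y = -55 to +207 mm. Head: 44 mm wide in y, x = -22 to +70, z = 81 to 111 mm.
- nest (a point): Centre of the nest's floor on the carriage, 26 mm above the worktop; moves with the carriage and lies under the tap axis when that is home. The nest is a 42 x 42 mm square, sides along the stand's x and y, so the blank has 2 mm clearance on each side; its lips stand 6 mm above the floor and splay outward as a lead-in, 50 mm apart at the top.
- tail (a point): Middle of the carriage's outer (+y) end face, 80 mm from the nest along the stand's +y, 23 mm above the worktop. This face is 56 mm wide and reaches from 13 to 34 mm above the worktop; push here along the stand's -y, fingertips about 16 to 20 mm above the worktop, to send the carriage home.
- carriage (a joint): How far the carriage is pulled out, in m: 0 = fully home against its stop (nest under the tap), at most 0.108; starts 0.09 to 0.106. Slides with about 1.5 N of friction and stays where it is left.
- latch (a joint): Latch angle in rad: -0.25 to 0.1 at the start = open, the bar pointing along the stand's +y beside the carriage; 1.571 = shut at its stop, the bar pointing along the stand's +x across the carriage's path, 3 mm behind its outer end. Grows clockwise seen from above. Light friction (0.03 N m); stays where left. It can shut only when the carriage is home.
- latch_pin (a point): Point on the axis of the latch's upright steel pin, 54 mm above the worktop. The pin is 12 mm across, rises from the latch bar (top 28 mm above the worktop) to 71 mm, and stands 45 mm from the pivot. Pinch it from above, fingertips at 38 mm or higher to clear the carriage, and lead it round.
- latch_pivot (a point): Point on the latch's upright hinge axis, 54 mm above the worktop; at x = -46, y = +89 mm in the stand's frame.
- crank (a joint): Turn of the tap's crank in rad, growing clockwise seen from above (forward). Starts at 0 to 0.2; at 0 the arm points along the stand's -y, at pi/2 to its -x (towards the robot), at pi to +y, at 3pi/2 to +x. Depth stop at 6.34. Crank and tap sink 16 mm a turn. Friction 0.05 N m; stays where it is left.
- crank_grip (a point): Middle of the crank's upright black hand grip, 45 mm from the tap axis, 156 mm above the worktop at crank = 0 and 16 mm lower after one turn. A plastic sleeve 18 mm across and 34 mm tall that spins freely, so a gripper holding it from above may lead it round a circle without turning. The crank arm lies 1 mm under it; nothing of the stand is higher.
- spindle_axis (a point): Point on the upright tap axis, 156 mm above the worktop; centre of the crank's circle. The tap's tip starts about 58 mm above the worktop, 4 mm above the top of a loaded blank (54 mm).
Things that resemble listed ones, but are neither listed nor needed, are in the scene too. Leave any purple or yellow look-alike of the drilled_blank alone.

How it is judged:
By the outcome, as a careful person would: the job done as asked, in the order asked, and still so for the second after the job is handed in, with the robot touching nothing.
It also fails if it takes over 72 s, if anything falls off the work surface, if the arm or the gripper's body presses on something with over 40 N, if the wrist force passes 120 N, or if a joint passes its speed limit or range.

## Robot

A 6-joint arm with a two-finger parallel gripper is mounted at the origin on a cart in front of the work surface, level with it; the furniture and walls round the work are solid. World frame = base frame: x ahead of the robot, y to its left, z up, the work surface at z = 0. Lengths are in mm, angles in rad, forces in N, time in s.
With the tool pointing down it reaches from about 350 to 800 mm from the base axis. Payload 7.3 kg.
Tool frame: the origin (TCP) lies midway between the tips of the shut fingers; the grasp point (between the pads) lies 19 mm behind it; z points along the fingers, y is the line along which they close (so a half turn about z gives the same grasp; the last joint's range is limited). The gripper opens to 85 mm and grips with 20 to 120 N. Pads are 22 mm wide; open, the fingers measure 114 mm over their backs; the gripper's body (76 mm by 85 mm) begins 54 mm behind the grasp point. The pads swing forward as they close: fully open they stand 13 mm farther back than shut.
Start: joints at [-1.409, 0.342, 1.524, -0, 1.275, -0.146], TCP at [159.078, -500.339, 231.322] pointing down, gripper open.
Joint ranges: [-2.53, 2.53], [-0.77, 2.02], [0.04, 2.7], [-1, 4.14], [0.28, 2.66], [-3.11, 3.11]. Speed limits (rad/s): [2.57, 2.57, 3.14, 3.14, 3.14, 3.14].

## Interface

Orientations are given as a 3x3 rotation matrix whose columns are the frame's x, y, z axes.
In Python, from plant import bot, capture, get_calibration, find_in, tip_of gives the robot as it stands.
- The arm moves only by the tool arm_command, never from a script. Its argument "series" is a list that holds one entry, the list of rows, each a list of 5 numbers: the closure, from -1 (fully open) to 1 (shut), so that 0 is half open, then the shift along the tool's x, y, z each as a share of 20 mm, from -1 to 1, then the turn about the tool's z as a share of 120 degrees, from -1 to 1. A call has 1 to 5 rows; each row shifts and turns the commanded pose from where the row before left it, along the tool's axes as they then stand; what a row does not reach is not made up. A row lasts 1/12 s, in which the tool goes at most 41.7 mm and 7.16 degrees, less where a joint would pass 70% of its speed; a pose out of reach is approached as far as the arm can. A call with a number of a shift or a turn outside -1 to 1 is refused whole. A call with a gripper value outside its range is refused whole. The fingers move at their own pace and stop on an object; "newtons" is the grip in N (left out, the last holds). Time passes only in rows, so rows that do not move let the fingers close. It gives the time, the measured TCP pose, the force, the opening and the grip force at its end, in the units of the state.
- bot.read_state(): the state, without advancing time (a new reading comes with each control period).
- capture(name): name is "side" or "top"; returns (picture, depth): 400x640x3 uint8, red, green, blue; 400x640 float32, mm along the optical axis (not along the pixel's ray), 0 where there is no reading.
- get_calibration(name): a dict with "camera_matrix" (3x3 intrinsics, pixels), "R" (3x3) and "t" (3): a world point X has camera coordinates R X + t. Camera axes: x right, y down, z forward; pixel columns grow to the right and rows downward; lengths in mm; the calibration is good to about 2 mm. A picture is of the moment at which its call begins. get_calibration takes no time and is no camera call.
- bot.finish_job(): hands the job in; it is judged then, once.
Trained networks look in the newest picture that a camera, given by its name, has taken for a name from the list of things; names that differ only in an ending like _2 or _b are one class to them, and where a whole thing is asked for, a point or a joint stands for the part that bears it (a point fixed in the world has none). Each returns a list of dicts, best first, with "conf" (0 to 1); they miss things now and then, are a little off and sometimes report something else, mostly with a low value. They report only what shows in the picture. A call takes as long as a camera call. They do not tell look-alikes from the thing itself.
- find_in(camera, name): "position" ([column, row] in pixels, amid what is visible of it).
- tip_of(camera, name): "position" ([column, row] in pixels: a listed point, or the origin of a listed thing).
The state is a dict: "clock": time; "qpos": joint angles; "qvel": joint speeds; "tau": joint torques, N m; "tool_pos": TCP position; "eef_rot": TCP orientation; "force": force on the tool from outside, world axes, zero at the start; "ft_torque": the same for the moment, N m; "grip_width": finger opening in mm; "finger_force": force on a finger pad.
Only numpy, scipy, OpenCV 4.12 (cv2) and the standard library are available. Lean on these libraries where they do the work, as an engineer would, in place of code of your own. Each camera call takes 0.05 s, during which the arm holds its last target. There are 200 camera calls.

## Working session

There is one attempt and no reset: what is moved stays moved. The work goes in short steps, Python scripts to look and compute and a tool call to move; the robot and the scene stay as the last step left them, time stands still between calls to the robot, and variables do not carry over. Pictures are saved under pics/ and viewed, at most 10 in all, crops included, and the job is handed in when it is done.

Besides the shell and the picture viewer there is one more tool, called after "Call:" as name(argument=value, ...), one argument or row to a line, values as JSON. arm_command: Moves the arm, as the interface text tells. Its arguments: {"type":"object","properties":{"series":{"type":"array","items":{"type":"array","items":{"type":"array","items":{"type":"number","minimum":-1,"maximum":1}}}},"newtons":{"type":"number"}},"required":["series"]}

```bash
mkdir -p pics; cat > h.py <<'E'
import numpy as np, cv2
from plant import bot, capture, get_calibration, find_in, tip_of
def ray(cam,px):
    c=get_calibration(cam);K=np.array(c["camera_matrix"]);R=np.array(c["R"]);t=np.array(c["t"])
    d=R.T@np.linalg.inv(K)@np.array([px[0],px[1],1.]);return -R.T@t,d
def onz(cam,px,z):
    o,d=ray(cam,px);return o+d*(z-o[2])/d[2]
def bydepth(cam,px,dep):
    o,d=ray(cam,px);return o+d*dep
def tri(p1,p2):
    (o1,d1),(o2,d2)=ray("top",p1),ray("side",p2)
    A=np.stack([d1,-d2],1);s=np.linalg.lstsq(A,o2-o1,rcond=None)[0]
    a=o1+d1*s[0];b=o2+d2*s[1];return (a+b)/2,np.linalg.norm(a-b)
E
python3 - <<'E'
from h import *
for c in("top","side"):
    p,d=capture(c);cv2.imwrite(f"pics/{c}0.png",p[:,:,::-1]);np.save(c+"d.npy",d)
    k=get_calibration(c);R=np.array(k["R"]);print(c,-R.T@np.array(k["t"]),R[2],k["camera_matrix"][0][0])
P={}
for n in["drilled_blank","plain_blank","lens_disc","stand","nest","tail","latch_pin","latch_pivot","crank_grip","spindle_axis"]:
    for c in("top","side"):
        r=tip_of(c,n);P[n,c]=r
        print(n,c,[(np.round(q["position"]).tolist(),round(q["conf"],2)) for q in r[:4]])
    for a in P[n,"top"][:3]:
        for b in P[n,"side"][:3]:
            x,e=tri(a["position"],b["position"])
            if e<15:print("   ",x.round(1),e.round(1))
E
```

```text
top [ 270.30556709  125.12797866 1371.17491345] [ 0.1758617   0.00179894 -0.98441324] 447.69828661978306
side [206.67708534 976.80312807 520.50841995] [ 0.29091385 -0.8552751  -0.4288049 ] 385.66205189700634
drilled_blank top [([220.0, 245.0], 0.7), ([299.0, 224.0], 0.55), ([271.0, 220.0], 0.49)]
drilled_blank side [([334.0, 248.0], 0.87), ([318.0, 266.0], 0.86), ([326.0, 321.0], 0.65)]
    [370.8 402.5 146.8] 10.3
    [378.9 434.3   2.3] 3.8
    [436.9 192.3  10. ] 2.5
    [ 459.5  202.5 -219.5] 8.2
    [450.8 276.9   9.1] 0.4
plain_blank top [([224.0, 205.0], 0.64), ([280.0, 183.0], 0.54)]
plain_blank side [([272.0, 256.0], 0.71), ([342.0, 203.0], 0.18)]
    [574.9 251.4  -6.6] 12.0
lens_disc top [([226.0, 205.0], 0.63)]
lens_disc side []
stand top [([272.0, 217.0], 0.62)]
stand side [([340.0, 196.0], 0.94)]
nest top [([364.0, 197.0], 0.88)]
nest side [([331.0, 207.0], 0.67)]
    [511.  -10.   20.7] 1.4
tail top []
tail side [([316.0, 219.0], 0.89)]
latch_pin top [([359.0, 208.0], 0.55)]
latch_pin side [([341.0, 203.0], 0.57)]
    [475.2   8.6  46.9] 0.1
latch_pivot top [([374.0, 208.0], 0.85)]
latch_pivot side [([345.0, 196.0], 0.66)]
    [473.7 -33.1  51.8] 3.5
crank_grip top [([422.0, 192.0], 0.44)]
crank_grip side [([340.0, 200.0], 0.69), ([343.0, 152.0], 0.54), ([349.0, 148.0], 0.53)]
    [ 537.1 -203.1  -46.3] 3.7
    [ 497.7 -155.7  159.1] 1.7
spindle_axis top [([408.0, 190.0], 0.62)]
spindle_axis side [([340.0, 152.0], 0.92), ([350.0, 198.0], 0.5)]
    [ 510.8 -115.5  159. ] 9.9
```

View pics/top0.png

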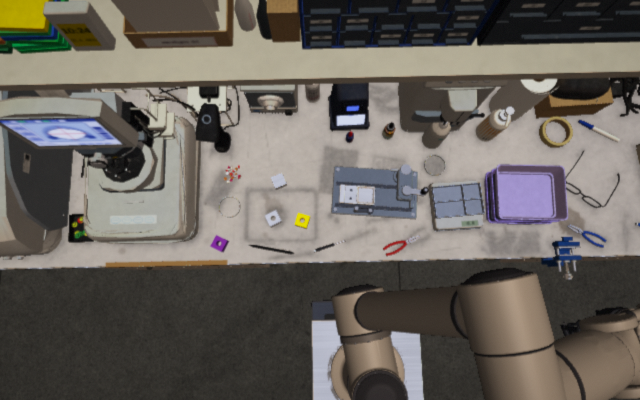

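View pics/side0.png

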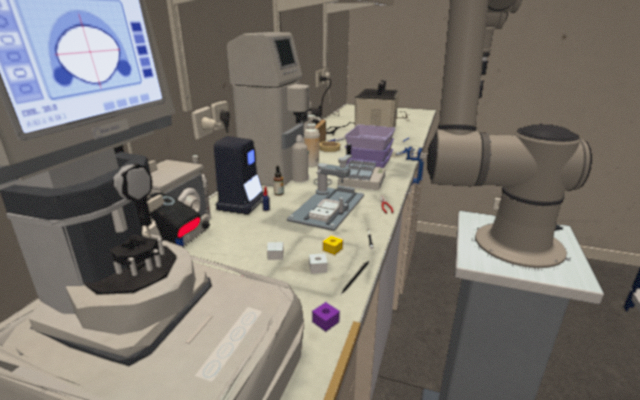

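The top view shows the drilled blank at (273,217), yellow at (302,220), purple at (220,243), the plain blank at (279,181) and the stand around (375,192). The carriage is out to the left and the crank grip is at about (424,190). The side view agrees, with the drilled blank at (318,263) and the plain one at (274,251).

```bash
cat >> h.py <<'E'
def cloud(cam,d):
    c=get_calibration(cam);K=np.array(c["camera_matrix"]);R=np.array(c["R"]);t=np.array(c["t"])
    v,u=np.mgrid[:400,:640];r=np.stack([u,v,np.ones_like(u)],-1)@np.linalg.inv(K).T
    return (r*d[...,None]-t)@R
E
python3 - <<'E'
from h import *
im={c:cv2.imread(f"pics/{c}0.png") for c in("top","side")}
for cam in im:
    X=cloud(cam,np.load(cam+"d.npy"));z=X[...,2]
    tb=(abs(X[...,0]-450)<60)&(abs(X[...,1]-230)<140)&(abs(z)<8);print(cam,"table z",np.median(z[tb]),z[tb].std())
    def rep(n,m,lim=None):
        p=X[m][:,:2].astype(np.float32)
        if len(p)<4:print(n,len(p));return
        r=cv2.minAreaRect(p);print(n,len(p),"rect",np.round(r[0],1),np.round(r[1],1),round(r[2],1),"mean",X[m].mean(0).round(1))
    for n,(x,y) in dict(dr=(451,277),pl=(560,262),ye=(437,192)).items():
        rep(n,(abs(X[...,0]-x)<40)&(abs(X[...,1]-y)<35)&(z>22)&(z<34))
    m=(abs(X[...,0]-510)<130)&(X[...,1]>-190)&(X[...,1]<120)
    rep("plate",m&(z>7)&(z<60)&(X[...,1]>-170));rep("plate12",m&(z>8)&(z<16));rep("carr",m&(z>20)&(z<40)&(X[...,1]>-100))
    rep("head",m&(z>100)&(z<118));rep("hi",m&(z>160)&(z<185));rep("pin",m&(z>50)&(z<80)&(X[...,1]>-70)&(X[...,1]<60))
a=cv2.resize(im["top"][155:235,255:445],(798,336),interpolation=cv2.INTER_CUBIC)
b=cv2.resize(im["side"][140:280,255:400],(270,261),interpolation=cv2.INTER_CUBIC)
b=cv2.resize(im["side"][155:235,270:400],(798,491),interpolation=cv2.INTER_CUBIC)
cv2.imwrite("pics/a.png",a);cv2.imwrite("pics/b.png",b)
E
```

```text
top table z -0.2046998446499395 2.788903474666525
dr 138 rect [452.6 269.9] [38.8 36.6] 26.4 mean [452.5 270.2  27.6]
pl 152 rect [568.2 252.4] [38.9 37.5] 22.4 mean [568.1 252.2  27.7]
ye 136 rect [443.9 181.9] [37.8 37.8] 72.3 mean [444.3 181.6  27.8]
plate 3336 rect [503.2 -38.7] [244.9 263.4] 0.4 mean [523.3 -27.4  16.3]
plate12 2014 rect [487.8 -43.8] [269.1 232.7] 85.0 mean [528.6 -39.4  11.8]
carr 779 rect [520.5  -8. ] [184.2 118.4] 84.2 mean [513.5   8.5  27.1]
head 426 rect [ 536.5 -119.4] [103.3  54. ] 5.0 mean [ 539.5 -117.8  107.7]
hi 38 rect [ 500.8 -161. ] [15.3 16.1] 42.7 mean [ 500.4 -160.9  171.7]
pin 16 rect [469.8  19.6] [ 9.3 11.3] 7.1 mean [469.5  19.9  67.3]
side table z 0.3218629306468194 1.2970791147723042
dr 189 rect [453.2 271.2] [38.8 41.5] 28.7 mean [452.  273.9  27.3]
pl 165 rect [569. 255.] [38.1 38.8] 21.6 mean [567.8 257.9  27.5]
ye 155 rect [445.4 183.3] [41.  39.8] 74.0 mean [444.  185.5  27.3]
plate 2013 rect [497.8 -41.9] [270.7 215.1] 85.1 mean [525.1 -20.4  19.2]
plate12 1043 rect [499.1 -38.2] [266.  209.1] 83.3 mean [531.6 -17.7  12.3]
carr 465 rect [506.7  17.2] [112.7  82.9] 83.1 mean [511.9  19.5  28.1]
head 231 rect [ 536.6 -112.6] [103.8  51.3] 6.6 mean [ 534.1 -109.2  107.2]
hi 29 rect [ 501.5 -159.1] [16.1 15.1] 75.7 mean [ 500.6 -156.9  167.6]
pin 32 rect [469.8  23.6] [ 9.  10.5] 16.2 mean [469.7  24.   62.7]
```

View pics/a.png

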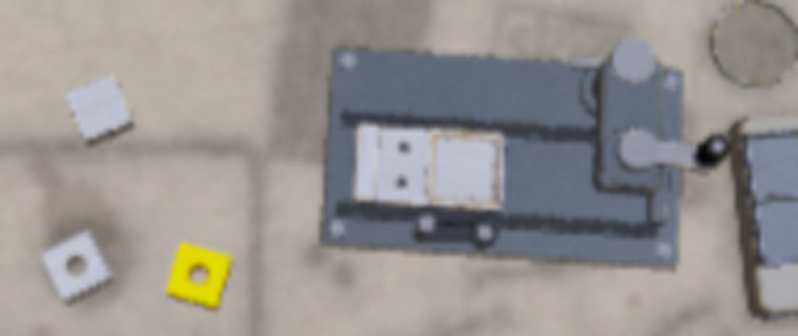

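View pics/b.png

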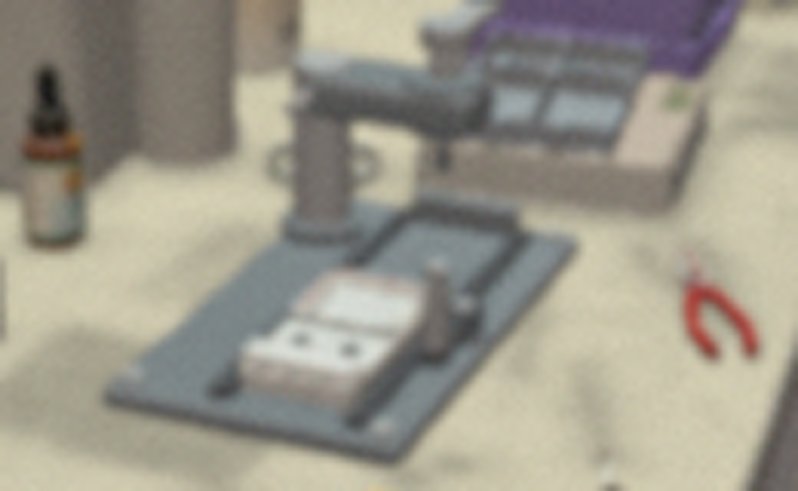

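```bash
cat > fit.py <<'E'
from h import *
def rot(a):return np.array([[np.cos(a),-np.sin(a)],[np.sin(a),np.cos(a)]])
if __name__=="__main__":
    W=np.array([onz("top",((x+.5)/4.2-.5+255,(y+.5)/4.2-.5+155),12)[:2] for x,y in[(335,47),(683,70),(675,268),(322,243)]])
    M=np.array([[90,207],[90,-55],[-60,-55],[-60,207.]])
    w=W-W.mean(0);m=M-M.mean(0);yaw=np.arctan2((m[:,0]*w[:,1]-m[:,1]*w[:,0]).sum(),(m*w).sum())
    o=W.mean(0)-rot(yaw)@M.mean(0)
    print("plate corners",W.round(1).tolist(),"yaw",np.degrees(yaw),"origin",o.round(1),"resid",(W-(M@rot(yaw).T+o)).round(1).tolist())
    im=cv2.imread("pics/top0.png");X=cloud("top",np.load("topd.npy"));Xs=cloud("side",np.load("sided.npy"))
    for n,X in(("top",X),("side",Xs)):
        L=(X[...,:2]-o)@rot(yaw);z=X[...,2]
        def b(nm,m):
            print(n,nm,m.sum(),"x",np.percentile(L[m][:,0],[2,50,98]).round(1),"y",np.percentile(L[m][:,1],[2,50,98]).round(1),"z",np.median(z[m]).round(1))
        s=(L[...,1]>60)&(L[...,1]<230)
        b("carr",s&(abs(L[...,0])<36)&(z>22)&(z<45));b("tailblk",s&(abs(L[...,0])<36)&(z>29)&(z<45)&(L[...,1]>135))
        b("plate",(abs(L[...,0]-15)<90)&(L[...,1]>-70)&(L[...,1]<225)&(z>8)&(z<16))
        b("head",(abs(L[...,0]-20)<70)&(abs(L[...,1])<35)&(z>103)&(z<116))
        b("pin",(L[...,0]<-30)&s&(z>48)&(z<80));b("grip",(L[...,1]<-10)&(abs(L[...,0])<60)&(L[...,1]>-75)&(z>160)&(z<190))
        b("arm",(abs(L[...,0])<60)&(abs(L[...,1])<75)&(z>132)&(z<150))
        b("boss",(abs(L[...,0])<60)&(abs(L[...,1])<75)&(z>125)&(z<200))
    for k,v in dict(nest98=(0,98),pivot=(-46,89),tail=(0,178),grip=(0,-45)).items():print(k,(rot(yaw)@v+o).round(1))
E
python3 fit.py
```

```text
plate corners [[614.9, 78.5], [591.6, -178.9], [444.0, -164.3], [467.9, 91.9]] yaw -5.297263411870526 origin [ 507.6 -117.5] resid [[-1.5, -1.8], [-0.6, 1.7], [1.2, 2.4], [0.9, -2.2]]
top carr 597 x [-28.   -1.3  26.7] y [ 79.4 131.9 183.2] z 27.5
top tailblk 109 x [-28.1  -0.5  24.9] y [139.1 175.1 184.2] z 32.9
top plate 2006 x [-58.6  16.3  86.1] y [-50.8  67.6 203. ] z 11.7
top head 392 x [-20.1  35.2  77.8] y [-19.5   3.6  20.9] z 108.0
top pin 51 x [-544.1 -507.4  -45.8] y [127.8 136.2 139.1] z 65.5
top grip 38 x [-10.4  -2.9   5.7] y [-52.4 -43.9 -36.8] z 172.2
top arm 141 x [-12.5  -2.   12. ] y [-41.6  -9.4  12.2] z 138.0
top boss 189 x [-11.8  -2.2  10.6] y [-49.6 -19.4  11.7] z 139.3
side carr 383 x [-27.9  -1.9  25.9] y [ 81.4 135.7 187.3] z 27.2
side tailblk 80 x [-26.6  -2.6  25.8] y [145.  182.5 188. ] z 33.5
side plate 1041 x [-58.6  19.8  85.7] y [-40.4 113.8 207.4] z 12.3
side head 186 x [-19.6  26.1  78.6] y [-15.9  11.2  23.2] z 108.3
side pin 862 x [-593.8 -512.8  -50.4] y [ 68.3 129.2 140.1] z 64.1
side grip 29 x [-9.4 -3.2  4.5] y [-50.4 -38.8 -33.8] z 167.6
side arm 77 x [-12.   -4.   10.2] y [-43.8  -9.7  14.4] z 139.3
side boss 140 x [-12.   -4.    9.3] y [-48.1 -34.3  14.7] z 140.4
nest98 [516.7 -19.9]
pivot [470.  -24.6]
tail [524.1  59.7]
grip [ 503.5 -162.3]
```

```bash
python3 -c "
from h import *
s=bot.read_state();print(s['clock'],np.round(s['eef_rot'],3).tolist(),np.round(s['tool_pos'],1),s['grip_width'])
R=np.array(s['eef_rot']);print('yaw of tool y',np.degrees(np.arctan2(R[1,1],R[0,1])))
X=cloud('top',np.load('topd.npy'));m=(X[...,0]>300)&(X[...,0]<560)
for y in range(-600,420,60):
  k=m&(abs(X[...,1]-y)<30);print(y,X[k][:,2].max().round() if k.any() else None,end='; ')
"
```

```text
1.1 [[0.953, 0.303, 0.0], [0.303, -0.953, -0.0], [0.0, 0.0, -1.0]] [ 159.1 -500.3  231.3] 85.56517529912087
yaw of tool y -72.36450558263662
-600 57.0; -540 144.0; -480 143.0; -420 144.0; -360 144.0; -300 61.0; -240 62.0; -180 178.0; -120 144.0; -60 36.0; 0 75.0; 60 42.0; 120 14.0; 180 35.0; 240 34.0; 300 34.0; 360 11.0;
```

Call:
arm_command(
  series=[
    [[-0.2,0,0,0,0.05]],
  ],
  newtons=40,
)

```text
clock: 1.18
tool_pos: [159.1, -500.4, 231.3]
eef_rot: [[0.979, 0.202, 0.0], [0.202, -0.979, -0.0], [-0.0, 0.0, -1.0]]
force: [-0.5, 0.4, 0.1]
grip_width: 75.4
finger_force: 0.0
```

Call:
arm_command(
  series=[
    [[-0.4,0,0,0,0.05],[-0.4,0,0,0,0.047],[-0.4,1,-1,0,0],[-0.4,1,-1,0,0],[-0.4,1,-1,0,0]],
  ],
)

```text
clock: 1.6
tool_pos: [219.4, -439.7, 231.2]
eef_rot: [[1.0, -0.001, 0.0], [-0.001, -1.0, 0.0], [0.0, -0.0, -1.0]]
force: [0.4, 0.1, -0.5]
grip_width: 59.6
finger_force: 0.0
```

Call:
arm_command(
  series=[
    [[-0.4,1,-1,0,0],[-0.4,1,-1,0,0],[-0.4,1,-1,0,0],[-0.4,1,-1,0,0],[-0.4,1,-1,0,0]],
  ],
)

```text
clock: 2.02
tool_pos: [319.9, -339.3, 231.5]
eef_rot: [[1.0, -0.0, 0.0], [-0.0, -1.0, -0.0], [0.0, 0.0, -1.0]]
force: [0.4, 0.5, -0.5]
grip_width: 59.7
finger_force: 0.0
```

Call:
arm_command(
  series=[
    [[-0.4,1,-1,0,0],[-0.4,1,-1,0,0],[-0.4,1,-1,0,0],[-0.4,1,-1,0,0],[-0.4,1,-1,0,0]],
  ],
)

```text
clock: 2.43
tool_pos: [420.0, -239.2, 231.5]
eef_rot: [[1.0, -0.0, 0.0], [-0.0, -1.0, -0.0], [0.0, 0.0, -1.0]]
force: [0.4, -0.0, 0.7]
grip_width: 59.9
finger_force: 0.0
```

Call:
arm_command(
  series=[
    [[-0.4,1,-1,0,0],[-0.4,0.7,-1,0,0],[-0.4,0,-1,0,0],[-0.4,0,-1,0,0],[-0.4,0,-1,0,0]],
  ],
)

```text
clock: 2.85
tool_pos: [453.2, -139.3, 231.2]
eef_rot: [[1.0, 0.0, -0.0], [0.0, -1.0, 0.0], [-0.0, -0.0, -1.0]]
force: [-0.2, 0.5, 0.1]
grip_width: 59.6
finger_force: 0.0
```

Call:
arm_command(
  series=[
    [[-0.4,0,-1,0,0],[-0.4,0,-1,0,0],[-0.4,0,-1,0,0],[-0.4,0,-1,0,0],[-0.4,0,-1,0,0]],
  ],
)

```text
clock: 3.27
tool_pos: [453.0, -39.4, 231.4]
eef_rot: [[1.0, -0.0, 0.0], [-0.0, -1.0, -0.0], [0.0, 0.0, -1.0]]
force: [0.6, -0.4, 0.2]
grip_width: 59.8
finger_force: 0.0
```

Call:
arm_command(
  series=[
    [[-0.4,0,-1,0,0],[-0.4,0,-1,0,0],[-0.4,0,-1,0,0],[-0.4,0,-1,0,0],[-0.4,0,-1,0,0]],
  ],
)

```text
clock: 3.68
tool_pos: [453.0, 60.6, 231.4]
eef_rot: [[1.0, -0.0, 0.0], [-0.0, -1.0, -0.0], [0.0, 0.0, -1.0]]
force: [0.2, 0.3, 0.6]
grip_width: 59.7
finger_force: 0.0
```

Call:
arm_command(
  series=[
    [[-0.4,0,-1,0,0],[-0.4,0,-1,0,0],[-0.4,0,-1,0,0],[-0.4,0,-1,0.5,0],[-0.4,0,-1,0.5,0]],
  ],
)

```text
clock: 4.1
tool_pos: [453.4, 160.7, 211.6]
eef_rot: [[1.0, -0.0, 0.002], [-0.0, -1.0, 0.0], [0.002, -0.0, -1.0]]
force: [-0.2, 0.1, 0.0]
grip_width: 59.5
finger_force: 0.0
```

Call:
arm_command(
  series=[
    [[-0.4,0,-1,0.8,0],[-0.4,0,-1,0.8,0],[-0.4,0,-1,0.8,0],[-0.4,0,-1,0.8,0],[-0.4,0,-1,0.8,0]],
  ],
)

```text
clock: 4.52
tool_pos: [453.1, 260.7, 130.6]
eef_rot: [[1.0, -0.0, 0.0], [-0.0, -1.0, 0.0], [0.0, -0.0, -1.0]]
force: [-0.4, -0.7, -0.0]
grip_width: 60.0
finger_force: 0.0
```

Call:
arm_command(
  series=[
    [[-0.4,0,-0.5,0.8,0],[-0.4,0,0,0.8,-0.057],[-0.4,0,0,0.6,-0.057],[-0.4,0,0,0,-0.057],[-0.4,0,0,0,-0.057]],
  ],
)

```text
clock: 4.93
tool_pos: [452.6, 269.6, 86.2]
eef_rot: [[0.885, 0.465, -0.002], [0.465, -0.885, -0.001], [-0.002, -0.0, -1.0]]
force: [0.7, -0.4, 0.6]
grip_width: 60.0
finger_force: 0.0
```

```bash
python3 - <<'E'
from h import *
for c in("top","side"):
    p,d=capture(c);X=cloud(c,d);z=X[...,2]
    cv2.imwrite(f"pics/{c}1.png",p[:,:,::-1])
    if c=="side":
        cv2.imwrite("pics/s1.png",cv2.resize(p[200:300,260:380,::-1],(720,600),interpolation=cv2.INTER_CUBIC))
    m=(abs(X[...,0]-452)<30)&(abs(X[...,1]-271)<35)&(z>15)&(z<34)
    if m.sum()>4:
        q=X[m&(z>22)];r=cv2.minAreaRect(q[:,:2].astype(np.float32));print(c,r,q.mean(0))
s=bot.read_state();print(s["tool_pos"],s["qpos"])
E
```

```text
top ((448.3551025390625, 259.09942626953125), (6.703791618347168, 21.28911018371582), 43.35104751586914) [450.84659594 256.90898271  28.14738443]
side ((453.033203125, 271.6258850097656), (38.313880920410156, 41.05302429199219), 26.513553619384766) [452.12242313 273.8420422   27.23717232]
[453.11632764 269.67953995  87.03536181] [ 3.91499951e-01  5.07325930e-01  1.70641743e+00 -9.17230527e-05
  9.28245669e-01  1.48358329e+00]
```

View pics/s1.png

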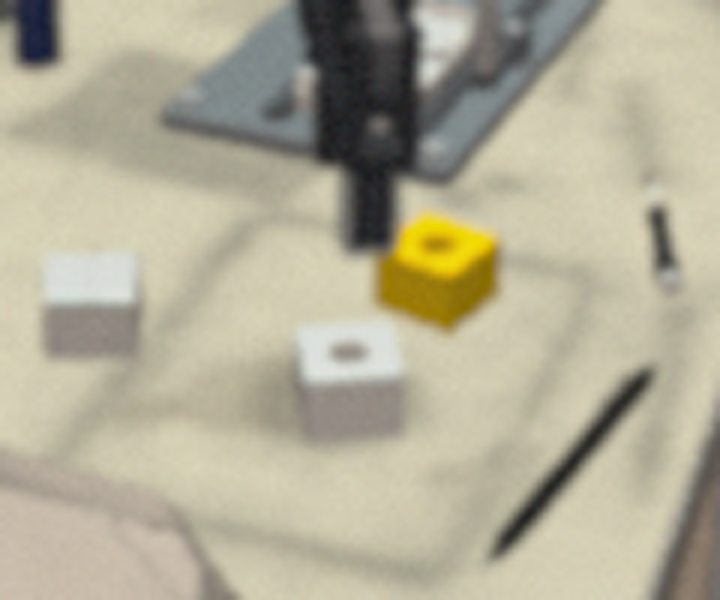

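The gripper (360,200 in the crop) hovers above the drilled blank (350,375), and the yellow and plain blanks are clear. I'll go down and grip.

Call:
arm_command(
  series=[
    [[-0.4,0,-0.05,1,0],[-0.4,0,0,1,0],[-0.4,0,0,1,0],[-0.4,0,0,0.6,0],[-0.4,0,0,0.35,0]],
  ],
)

```text
clock: 5.45
tool_pos: [452.1, 270.2, 6.9]
eef_rot: [[0.89, 0.456, -0.002], [0.456, -0.89, -0.001], [-0.002, -0.0, -1.0]]
force: [-0.7, 0.4, 0.1]
grip_width: 59.8
finger_force: 0.0
```

Call:
arm_command(
  series=[
    [[1,0,0,0,0],[1,0,0,0,0],[1,0,0,0,0],[1,0,0,0,0],[1,0,0,0,0]],
  ],
  newtons=40,
)

```text
clock: 5.87
tool_pos: [453.1, 270.7, 8.9]
eef_rot: [[0.888, 0.459, 0.001], [0.459, -0.888, 0.0], [0.001, 0.0, -1.0]]
force: [-0.0, -0.2, -1.3]
grip_width: 37.3
finger_force: 40.8
```

Call:
arm_command(
  series=[
    [[1,0,0,0,0],[1,0,0,-0.4,0],[1,0,0,-1,0],[1,0,0,-1,0],[1,0,0,-1,0]],
  ],
)

```text
clock: 6.28
tool_pos: [452.5, 270.4, 77.5]
eef_rot: [[0.888, 0.459, -0.0], [0.459, -0.888, -0.0], [-0.0, 0.0, -1.0]]
force: [0.6, 0.4, -0.8]
grip_width: 37.2
finger_force: 40.8
```

Call:
arm_command(
  series=[
    [[1,0,0,-0.5,0.0544],[1,0,0,-0.5,0.0544],[1,0,0,-0.3,0.0544],[1,0,0,0,0.0544],[1,0,0,0,0.0544]],
  ],
)

```text
clock: 6.7
tool_pos: [453.0, 270.6, 103.6]
eef_rot: [[0.995, -0.098, 0.002], [-0.098, -0.995, 0.001], [0.002, -0.001, -1.0]]
force: [0.2, -0.1, -1.8]
grip_width: 37.2
finger_force: 40.7
```

Call:
arm_command(
  series=[
    [[1,0.5,1,0,0],[1,0.5,1,0,0],[1,0.5,1,0,0],[1,0.5,1,0,0],[1,0.5,1,0,0]],
  ],
)

```text
clock: 7.12
tool_pos: [493.5, 165.4, 103.0]
eef_rot: [[0.996, -0.092, 0.001], [-0.092, -0.996, 0.0], [0.001, -0.0, -1.0]]
force: [-0.5, 0.1, -0.9]
grip_width: 37.0
finger_force: 40.9
```

Call:
arm_command(
  series=[
    [[1,0.5,1,0,0],[1,0.5,1,0,0],[1,0.5,1,0,0],[1,0.47,1,0,0],[1,0,1,0,0]],
  ],
)

```text
clock: 7.53
tool_pos: [524.9, 61.8, 103.1]
eef_rot: [[0.996, -0.093, 0.002], [-0.093, -0.996, -0.0], [0.002, -0.0, -1.0]]
force: [-1.1, 0.1, -0.8]
grip_width: 37.5
finger_force: 40.8
```

Call:
arm_command(
  series=[
    [[1,0,1,0,0],[1,0,1,0,0],[1,0,1,0,0],[1,0,0.77,0,0],[1,0,0,0,0]],
  ],
)

```text
clock: 7.95
tool_pos: [516.3, -14.4, 103.0]
eef_rot: [[0.996, -0.095, 0.001], [-0.095, -0.996, -0.001], [0.001, 0.001, -1.0]]
force: [0.0, 0.0, -1.0]
grip_width: 37.1
finger_force: 40.8
```

```bash
python3 - <<'E'
from h import *
from fit import rot
s=bot.read_state();print(s["tool_pos"],s["eef_rot"],s["clock"])
a=-np.radians(5.3)
for c in("top","side"):
    p,d=capture(c);cv2.imwrite(f"pics/{c}2.png",p[:,:,::-1])
    X=cloud(c,d);L=(X[...,:2]-[507.5,-116.5])@rot(a);z=X[...,2]
    m=(abs(L[...,0])<40)&(abs(L[...,1]-105)<45)&(z>93)&(z<124);
    for lo in range(85,125,5):
        k=m&(z>lo)&(z<lo+5)
        if k.sum()>3:print(c,lo,k.sum(),"x",np.percentile(L[k][:,0],[2,98]).round(1),"y",np.percentile(L[k][:,1],[2,98]).round(1))
    for n in("nest","drilled_blank","latch_pin","tail"):
        print(c,n,[(np.round(q["position"],1).tolist(),round(q["conf"],2)) for q in tip_of(c,n)[:3]])
cv2.imwrite("pics/s2.png",cv2.resize(p[150:240,280:390,::-1],(733,600),interpolation=cv2.INTER_CUBIC))
E
```

```text
[516.30380475 -14.38693071 102.97495537] [[ 9.95503970e-01 -9.47175818e-02  6.52026495e-04]
 [-9.47169399e-02 -9.95503788e-01 -9.53668405e-04]
 [ 7.39424011e-04  8.87622729e-04 -9.99999333e-01]] 7.95
top nest []
top drilled_blank [([220.7, 243.3], 0.67), ([298.8, 221.5], 0.47)]
top latch_pin [([226.5, 206.4], 0.44)]
top tail [([342.1, 193.2], 0.51)]
side 90 6 x [-18.7  11.4] y [ 86.8 125.4]
side 95 26 x [-20.8  13.9] y [ 91.2 127.1]
side 100 21 x [-20.9  15.3] y [ 90.7 128.7]
side 105 23 x [-20.3  13.7] y [ 87.2 133.5]
side 110 26 x [-20.6  14.6] y [ 94.1 138.3]
side 115 33 x [-20.5  15.4] y [ 89.2 139.2]
side 120 42 x [-19.6  16.5] y [ 82.2 138.3]
side nest [([330.5, 207.3], 0.91)]
side drilled_blank [([326.5, 320.6], 0.67), ([330.4, 182.3], 0.66), ([337.7, 249.8], 0.65)]
side latch_pin [([339.9, 203.8], 0.65)]
side tail [([319.1, 220.3], 0.95), ([342.6, 151.7], 0.7)]
```

View pics/s2.png

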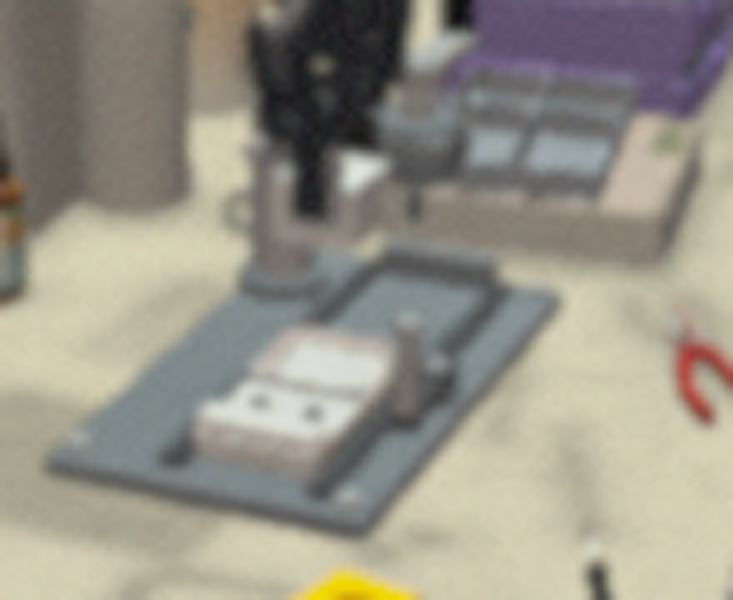

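Side view: the blank is held above the nest (nest at about (330,375) in the crop), and it measures 2 mm short in y and about 1.5 mm in x. I'll correct that and lower.

Call:
arm_command(
  series=[
    [[1,0.07,-0.1,0.8,0],[1,0,0,0.8,0],[1,0,0,0.6,0],[1,0,0,0.4,0],[1,0,0,0.2,0]],
  ],
)

```text
clock: 8.87
tool_pos: [517.4, -9.8, 45.2]
eef_rot: [[0.996, -0.092, -0.002], [-0.092, -0.996, 0.0], [-0.002, -0.0, -1.0]]
force: [0.1, 0.7, -1.2]
grip_width: 37.2
finger_force: 40.9
```

Call:
arm_command(
  series=[
    [[1,0,0,0.15,0],[1,0,0,0.15,0],[1,0,0,0.1,0],[1,0,0,0.1,0],[1,0,0,0,0]],
  ],
)

```text
clock: 9.28
tool_pos: [518.0, -10.1, 36.3]
eef_rot: [[0.996, -0.092, 0.0], [-0.092, -0.996, -0.0], [0.0, 0.0, -1.0]]
force: [-0.5, -1.1, -1.2]
grip_width: 37.1
finger_force: 40.9
```

```bash
python3 - <<'E'
from h import *
from fit import rot
s=bot.read_state();print(s["tool_pos"],s["force"],s["clock"])
a=-np.radians(5.3)
p,d=capture("side");X=cloud("side",d);L=(X[...,:2]-[507.5,-116.5])@rot(a);z=X[...,2]
m=(abs(L[...,0])<26)&(abs(L[...,1]-108)<25)&(z>36)&(z<60)
for lo in range(36,66,4):
    k=m&(z>lo)&(z<lo+4)
    if k.sum()>3:print(lo,k.sum(),"x",np.percentile(L[k][:,0],[2,98]).round(1),"y",np.percentile(L[k][:,1],[2,98]).round(1))
print(onz("side",(330.5,207.3),26),onz("top",(364,197),26))
cv2.imwrite("pics/s3.png",cv2.resize(p[180:230,300:360,::-1],(720,600),interpolation=cv2.INTER_CUBIC))
E
```

```text
[517.96382093 -10.12056257  36.28502669] [-0.4945555  -1.05181081 -1.17885888] 9.2833
36 17 x [-19.1  17.8] y [ 91.7 130.8]
40 13 x [-18.4  17.1] y [ 91.2 130.9]
44 14 x [-18.2  -7.4] y [ 91.1 131.9]
48 17 x [-19.2  17.2] y [ 89.5 131.7]
52 28 x [-19.2  17.6] y [ 86.4 132.1]
56 24 x [-18.5  10.3] y [ 84.7 130.3]
[508.22963177   3.69676899  26.        ] [511.381247    -8.76535464  26.        ]
```

View pics/s3.png

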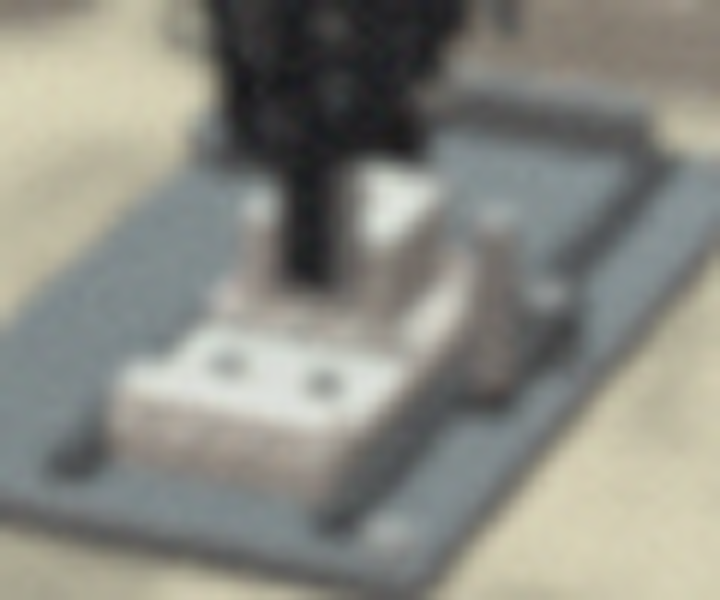

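The blank sits within the nest lips (block top at about (400,190) in the crop), with no contact force. I'll lower 2 mm and release.

Call:
arm_command(
  series=[
    [[1,0,0,0.06,0],[1,0,0,0.04,0],[0.1,0,0,0,0],[-0.1,0,0,0,0],[-0.15,0,0,0,0]],
  ],
)

```text
clock: 9.75
tool_pos: [518.0, -10.1, 34.4]
eef_rot: [[0.996, -0.092, 0.0], [-0.092, -0.996, -0.0], [0.0, 0.0, -1.0]]
force: [0.2, 0.1, -0.5]
grip_width: 49.0
finger_force: 0.0
```

Call:
arm_command(
  series=[
    [[-0.15,0,0,-0.5,0],[-0.15,0,0,-1,0],[-0.15,0,0,-1,0],[-0.15,0,0,-1,0],[-0.15,0,0,-1,0]],
  ],
)

```text
clock: 10.17
tool_pos: [517.9, -10.1, 126.0]
eef_rot: [[0.996, -0.092, 0.0], [-0.092, -0.996, -0.0], [0.0, 0.0, -1.0]]
force: [0.4, 0.5, -0.4]
grip_width: 49.5
finger_force: 0.0
```

```bash
python3 - <<'E'
from h import *
from fit import rot
a=-np.radians(5.3)
for c in("side","top"):
    p,d=capture(c);X=cloud(c,d);L=(X[...,:2]-[507.5,-116.5])@rot(a);z=X[...,2]
    m=(abs(L[...,0])<26)&(abs(L[...,1]-108)<28)&(z>46)&(z<70)
    if m.sum()>5:
        A=np.c_[L[m],np.ones(m.sum())];t=abs(z[m]-np.median(z[m]))<4
        co=np.linalg.lstsq(A[t],z[m][t],rcond=None)[0]
        print(c,m.sum(),"z",np.median(z[m]),"tilt deg",np.degrees(co[:2]).round(1),"x",np.percentile(L[m][:,0],[2,98]).round(1),"y",np.percentile(L[m][:,1],[2,98]).round(1))
    k=(abs(L[...,0])<34)&(L[...,1]>150)&(L[...,1]<215)&(z>28)&(z<40)
    if k.sum()>5:print("tail",np.percentile(L[k][:,0],[2,98]).round(1),np.percentile(L[k][:,1],[2,98]).round(1))
    if c=="side":cv2.imwrite("pics/s4.png",cv2.resize(p[180:230,300:360,::-1],(720,600),interpolation=cv2.INTER_CUBIC))
s=bot.read_state();print(s["tool_pos"],s["clock"],s["grip_width"])
E
```

```text
side 114 z 53.41176643085839 tilt deg [ 0.4 -2.1] x [-18.7  18.6] y [ 88.6 128.1]
tail [-26.6  26.4] [154.  185.8]
top 10 z 54.49197504227331 tilt deg [24.8  8.4] x [3.5 9.4] y [ 99.7 116.9]
tail [-27.   24.6] [161.7 183.5]
[520.03287889 -10.37937905 128.20301897] 10.2667 49.3706618680845
```

View pics/s4.png

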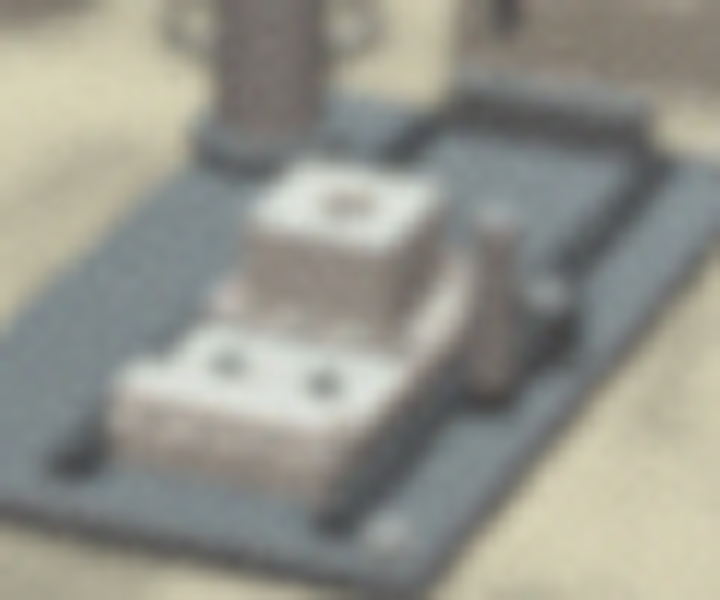

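The drilled blank lies flat in the nest: its top is at (340,205) in the crop, z≈54, with no tilt. Next I'll go behind the carriage tail with the fingers shut.

Call:
arm_command(
  series=[
    [[1,0,-1,0,0],[1,0,-1,0,0],[1,0,-1,0,0],[1,0,-1,0,0],[1,0,-1,0,0]],
  ],
)

```text
clock: 10.68
tool_pos: [526.8, 90.4, 124.0]
eef_rot: [[0.996, -0.092, -0.001], [-0.092, -0.996, -0.0], [-0.001, 0.0, -1.0]]
force: [-0.0, -0.4, 0.3]
grip_width: -0.2
finger_force: 0.0
```

Call:
arm_command(
  series=[
    [[1,0,-0.4,0.9,0],[1,0,0,1,0],[1,0,0,1,0],[1,0,0,1,0],[1,0,0,0.8,0]],
  ],
)

```text
clock: 11.1
tool_pos: [526.9, 97.6, 28.6]
eef_rot: [[0.996, -0.092, -0.002], [-0.092, -0.996, -0.0], [-0.002, 0.0, -1.0]]
force: [-0.2, 0.1, -0.0]
grip_width: -0.0
finger_force: 0.0
```

Call:
arm_command(
  series=[
    [[1,0,0,0.7,0],[1,0,0.3,0,0],[1,0,0.2,0,0],[1,0,0.2,0,0],[1,0,0.2,0,0]],
  ],
)

```text
clock: 11.52
tool_pos: [526.8, 79.0, 17.3]
eef_rot: [[0.996, -0.093, 0.002], [-0.093, -0.996, 0.0], [0.002, -0.0, -1.0]]
force: [0.3, 2.0, -1.0]
grip_width: 0.2
finger_force: 0.5
```

Call:
arm_command(
  series=[
    [[1,0,0.3,0,0],[1,0,0.4,0,0],[1,0,0.4,0,0],[1,0,0.4,0,0],[1,0,0.4,0,0]],
  ],
)

```text
clock: 11.93
tool_pos: [522.9, 40.7, 16.6]
eef_rot: [[0.996, -0.092, 0.001], [-0.092, -0.996, -0.0], [0.001, 0.0, -1.0]]
force: [1.0, 1.4, 0.9]
grip_width: 0.0
finger_force: 0.9
```

Call:
arm_command(
  series=[
    [[1,0,0.4,0,0],[1,0,0.4,0,0],[1,0,0.4,0,0],[1,0,0.4,0,0],[1,0,0.4,0,0]],
  ],
)

```text
clock: 12.35
tool_pos: [519.0, 1.0, 16.3]
eef_rot: [[0.996, -0.092, 0.0], [-0.092, -0.996, -0.0], [0.0, 0.0, -1.0]]
force: [1.4, 1.2, 1.0]
grip_width: -0.0
finger_force: 0.9
```

Call:
arm_command(
  series=[
    [[1,0,0.3,0,0],[1,0,0.2,0,0],[1,0,0.15,0,0],[1,0,0.1,0,0],[1,0,0.1,0,0]],
  ],
)

```text
clock: 12.77
tool_pos: [517.4, -15.1, 16.2]
eef_rot: [[0.996, -0.092, -0.0], [-0.092, -0.996, -0.0], [-0.0, 0.0, -1.0]]
force: [2.0, 0.6, -0.4]
grip_width: -0.1
finger_force: 0.8
```

Call:
arm_command(
  series=[
    [[1,0,0.1,0,0],[1,0,0.1,0,0],[1,0,0.1,0,0],[1,0,0.05,0,0],[1,0,0.05,0,0]],
  ],
)

```text
clock: 13.18
tool_pos: [516.7, -23.1, 16.2]
eef_rot: [[0.996, -0.092, -0.0], [-0.092, -0.996, -0.0], [-0.0, 0.0, -1.0]]
force: [1.9, 2.1, 0.5]
grip_width: 0.0
finger_force: 0.8
```

Call:
arm_command(
  series=[
    [[1,0,0.05,0,0],[1,0,0.05,0,0]],
  ],
)

```text
clock: 13.35
tool_pos: [516.6, -24.4, 16.3]
eef_rot: [[0.996, -0.093, 0.0], [-0.093, -0.996, 0.001], [-0.0, -0.001, -1.0]]
force: [2.7, 10.1, 0.7]
grip_width: 0.1
finger_force: 5.1
```

Call:
arm_command(
  series=[
    [[1,0,0.04,0,0],[1,0,0,0,0]],
  ],
)

```text
clock: 13.52
tool_pos: [516.6, -24.4, 16.3]
eef_rot: [[0.996, -0.093, 0.0], [-0.093, -0.996, 0.002], [0.0, -0.002, -1.0]]
force: [3.9, 10.2, 0.6]
grip_width: -0.0
finger_force: 4.9
```

Call:
arm_command(
  series=[
    [[1,0,-0.25,0,0],[1,0,0,-1,0],[1,0,0,-1,0],[1,0,0,-1,0],[0,0,0,-1,0]],
  ],
)

```text
clock: 13.93
tool_pos: [516.2, -20.9, 96.9]
eef_rot: [[0.996, -0.092, -0.002], [-0.092, -0.996, -0.0], [-0.001, 0.001, -1.0]]
force: [-0.0, -0.1, -0.1]
grip_width: 10.7
finger_force: 0.0
```

Call:
arm_command(
  series=[
    [[0,-0.85,-0.6,-0.7,0],[0,-0.85,-0.6,0,0],[0,-0.85,-0.57,0,0],[0,0,0,0,0]],
  ],
)

```text
clock: 14.27
tool_pos: [465.9, 20.8, 110.2]
eef_rot: [[0.996, -0.091, -0.004], [-0.091, -0.996, 0.0], [-0.004, 0.0, -1.0]]
force: [-0.5, 0.1, -1.4]
grip_width: 43.0
finger_force: 0.0
```

```bash
python3 - <<'E'
from h import *
from fit import rot
a=-np.radians(5.3)
s=bot.read_state();print(s["tool_pos"],s["clock"],(s["tool_pos"][:2]-np.array([507.5,-116.5]))@rot(a))
for c in("side","top"):
    p,d=capture(c);X=cloud(c,d);L=(X[...,:2]-[507.5,-116.5])@rot(a);z=X[...,2]
    def b(n,m):
        if m.sum()>3:print(c,n,m.sum(),"x",np.percentile(L[m][:,0],[2,50,98]).round(1),"y",np.percentile(L[m][:,1],[2,50,98]).round(1),"z",np.median(z[m]).round(1))
    b("tail",(abs(L[...,0])<34)&(L[...,1]>40)&(L[...,1]<140)&(z>28)&(z<38))
    b("blank",(abs(L[...,0])<34)&(abs(L[...,1])<30)&(z>46)&(z<60))
    b("pin",(abs(L[...,0]+50)<15)&(abs(L[...,1]-133)<20)&(z>40)&(z<76))
    b("pinlo",(abs(L[...,0]+50)<15)&(abs(L[...,1]-133)<20)&(z>40)&(z<60))
cv2.imwrite("pics/side5.png",cv2.imread("pics/side2.png"))
E
```

```text
[465.86676678  20.76994528 110.15979006] 14.2667 [-54.13494407 132.83738862]
side tail 57 x [-18.4   2.3  26.5] y [49.4 76.  83.4] z 33.4
side blank 37 x [-18.9 -13.8  18.9] y [-15.1  11.1  22.6] z 52.2
side pin 46 x [-55.1 -50.7 -44.1] y [130.6 137.6 141.2] z 56.1
side pinlo 26 x [-55.1 -50.8 -45.3] y [130.3 137.7 139.8] z 49.8
top blank 13 x [-18.6 -16.9 -14. ] y [-15.7  -6.8   2.5] z 54.1
```

Call:
arm_command(
  series=[
    [[0,0.1,0,0.8,0],[0,0,0,0.8,0],[0,0,0,0.8,0],[0,0,0,0.5,0],[0,0,0,0.2,0]],
  ],
  newtons=20,
)

```text
clock: 14.78
tool_pos: [471.1, 18.3, 46.6]
eef_rot: [[0.996, -0.093, -0.002], [-0.093, -0.996, -0.0], [-0.002, 0.0, -1.0]]
force: [-1.4, 0.3, 0.6]
grip_width: 42.3
finger_force: 0.0
```

Call:
arm_command(
  series=[
    [[1,0,0,0,0],[1,0,0,0,0],[1,0,0,0,0],[1,0,0,0,0],[1,0,0,0,0]],
  ],
)

```text
clock: 15.2
tool_pos: [472.0, 19.9, 48.9]
eef_rot: [[0.996, -0.093, 0.002], [-0.093, -0.996, 0.001], [0.002, -0.002, -1.0]]
force: [2.4, 6.7, -3.3]
grip_width: 10.9
finger_force: 20.9
```

Call:
arm_command(
  series=[
    [[1,0.31,-0.05,0,0],[1,0.31,0.03,0,0],[1,0.3,0.08,0,0],[1,0.29,0.12,0,0]],
  ],
)

```text
clock: 15.53
tool_pos: [496.4, 13.8, 48.8]
eef_rot: [[0.996, -0.093, 0.002], [-0.093, -0.996, 0.001], [0.002, -0.001, -1.0]]
force: [-0.1, 7.5, -0.4]
grip_width: 11.3
finger_force: 21.1
```

Call:
arm_command(
  series=[
    [[1,0.27,0.13,0,0],[1,0.25,0.18,0,0],[1,0.22,0.22,0,0],[1,0.18,0.26,0,0]],
  ],
)

```text
clock: 15.87
tool_pos: [515.8, -3.5, 49.2]
eef_rot: [[0.996, -0.093, 0.008], [-0.093, -0.996, 0.002], [0.007, -0.002, -1.0]]
force: [9.7, 10.3, -6.5]
grip_width: 10.8
finger_force: 20.8
```

Call:
arm_command(
  series=[
    [[1,0.14,0.28,0,0],[1,0.1,0.3,0,0],[1,0.06,0.3,0,0]],
  ],
)

```text
clock: 16.12
tool_pos: [520.3, -22.7, 49.2]
eef_rot: [[0.996, -0.093, 0.008], [-0.093, -0.996, -0.0], [0.008, -0.001, -1.0]]
force: [6.1, 3.3, -3.5]
grip_width: 10.8
finger_force: 20.8
```

Call:
arm_command(
  series=[
    [[1,0.02,0.25,0,0],[1,0,0.1,0,0],[1,0,0,0,0]],
  ],
)

```text
clock: 16.37
tool_pos: [519.3, -29.4, 49.2]
eef_rot: [[0.996, -0.094, 0.006], [-0.094, -0.996, 0.001], [0.006, -0.001, -1.0]]
force: [6.9, 5.1, -3.3]
grip_width: 11.0
finger_force: 20.8
```

Call:
arm_command(
  series=[
    [[1,-0.03,0.1,0,0],[1,0,0,0,0]],
  ],
)

```text
clock: 16.53
tool_pos: [519.2, -29.9, 49.3]
eef_rot: [[0.996, -0.094, 0.008], [-0.094, -0.996, 0.002], [0.008, -0.003, -1.0]]
force: [9.1, 12.5, -3.7]
grip_width: 11.2
finger_force: 20.9
```

Call:
arm_command(
  series=[
    [[1,-0.03,0.08,0,0],[1,0,0,0,0]],
  ],
)

```text
clock: 16.7
tool_pos: [519.1, -30.2, 49.4]
eef_rot: [[0.996, -0.094, 0.01], [-0.094, -0.996, 0.004], [0.009, -0.005, -1.0]]
force: [12.0, 20.5, -4.1]
grip_width: 11.0
finger_force: 21.1
```

Call:
arm_command(
  series=[
    [[0.3,0,-0.05,0,0],[0,0,0,0,0],[0,0,0,-0.5,0],[0,0,0,-1,0],[0,0,0,-1,0]],
  ],
)

```text
clock: 17.12
tool_pos: [514.4, -32.5, 99.2]
eef_rot: [[0.996, -0.093, -0.001], [-0.093, -0.996, -0.0], [-0.001, 0.0, -1.0]]
force: [-0.3, 0.5, 0.6]
grip_width: 42.8
finger_force: 0.0
```

Call:
arm_command(
  series=[
    [[0,0,0,-1,0],[0,0,0,-1,0],[0,0,0,-1,0],[0,0,0,-1,0],[0,0,0,-0.8,0]],
  ],
)

```text
clock: 17.53
tool_pos: [515.1, -32.7, 197.0]
eef_rot: [[0.996, -0.093, 0.002], [-0.093, -0.996, -0.001], [0.003, 0.001, -1.0]]
force: [-0.1, -0.6, -0.0]
grip_width: 42.4
finger_force: 0.0
```

```bash
python3 - <<'E'
from h import *
from fit import rot
a=-np.radians(5.3)
s=bot.read_state();print(s["tool_pos"],s["clock"],(s["tool_pos"][:2]-np.array([507.5,-116.5]))@rot(a))
for c in("side","top"):
    p,d=capture(c);X=cloud(c,d);L=(X[...,:2]-[507.5,-116.5])@rot(a);z=X[...,2]
    def b(n,m):
        if m.sum()>3:print(c,n,m.sum(),"x",np.percentile(L[m][:,0],[2,50,98]).round(1),"y",np.percentile(L[m][:,1],[2,50,98]).round(1),"z",np.median(z[m]).round(1))
    b("tail",(abs(L[...,0])<34)&(L[...,1]>40)&(L[...,1]<140)&(z>31)&(z<38))
    b("pin",(abs(L[...,0])<30)&(abs(L[...,1]-89)<20)&(z>42)&(z<76))
    b("grip",(L[...,1]<-10)&(abs(L[...,0])<60)&(L[...,1]>-75)&(z>158)&(z<190))
    if c=="side":cv2.imwrite("pics/s5.png",cv2.resize(p[140:230,290:380,::-1],(600,600),interpolation=cv2.INTER_CUBIC))
E
```

```text
[515.06460148 -32.71277465 197.00709285] 17.5333 [-0.2072147  84.12775636]
side tail 49 x [-26.7  -5.2  25.6] y [64.  77.  94.3] z 34.1
side pin 39 x [-6.3 -1.1  3.5] y [86.6 92.2 96.5] z 58.9
side grip 32 x [-9.8 -3.9  6.8] y [-48.3 -39.8 -33.6] z 166.7
top tail 46 x [-1.9 10.6 26.2] y [55.6 69.5 76.4] z 33.3
top pin 4 x [-5.8 -3.1 -0.5] y [82.  83.7 85.2] z 68.6
```

View pics/s5.png

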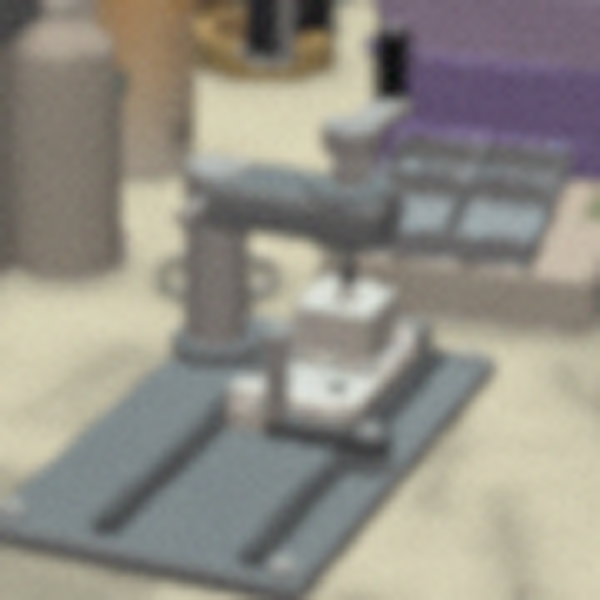

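The latch bar is shut behind the tail (pin at (275,370), pivot at (370,435) in the crop). The blank is under the tap, whose tip is over the hole at (347,280). On to the crank grip.

Call:
arm_command(
  series=[
    [[0,-0.05,1,0,0],[0,-0.05,1,0,0],[0,-0.04,1,0,0],[0,0,1,0,0],[0,0,1,0,0]],
  ],
)

```text
clock: 18.05
tool_pos: [502.0, -132.4, 193.9]
eef_rot: [[0.996, -0.092, -0.001], [-0.092, -0.996, -0.0], [-0.001, 0.0, -1.0]]
force: [0.4, 0.5, 0.2]
grip_width: 42.7
finger_force: 0.0
```

Call:
arm_command(
  series=[
    [[0,0,1,0,0],[0,0,0.4,0,0],[0,0,0,0.5,0],[0,0,0,0,0]],
  ],
  newtons=30,
)

```text
clock: 18.38
tool_pos: [499.0, -158.6, 182.2]
eef_rot: [[0.996, -0.093, -0.003], [-0.093, -0.996, 0.002], [-0.003, -0.001, -1.0]]
force: [-0.2, -0.2, -0.1]
grip_width: 42.4
finger_force: 0.0
```

Call:
arm_command(
  series=[
    [[0,0.05,0.05,0.6,0],[0,0,0,0.6,0],[0,0,0,0.4,0],[0,0,0,0.2,0],[0,0,0,0,0]],
  ],
)

```text
clock: 18.8
tool_pos: [500.5, -159.1, 147.2]
eef_rot: [[0.996, -0.091, -0.002], [-0.091, -0.996, 0.001], [-0.002, -0.001, -1.0]]
force: [0.0, -0.4, 0.9]
grip_width: 42.3
finger_force: 0.0
```

Call:
arm_command(
  series=[
    [[1,0,0,0,0],[1,0,0,0,0],[1,0,0,0,0],[1,0,0,0,0],[1,0,0,0,0]],
  ],
)

```text
clock: 19.22
tool_pos: [501.6, -161.5, 149.4]
eef_rot: [[0.996, -0.092, 0.002], [-0.092, -0.996, -0.003], [0.002, 0.003, -1.0]]
force: [-0.4, -5.7, 1.2]
grip_width: 16.5
finger_force: 29.7
```

```bash
python3 - <<'E'
from h import *
s=bot.read_state();print(s["tool_pos"],s["force"],s["grip_width"],s["clock"])
# arc table in stand frame, tool units
def tab(t0,t1,n):
    t=np.linspace(t0,t1,n+1);x=-45*np.sin(t);y=-45*np.cos(t)
    return np.c_[np.diff(x),-np.diff(y),np.diff(t)*16/(2*np.pi)]/20
for n,(a,b,k) in dict(f1=(.06,.06+np.pi,20),b1=(.06+np.pi,.06+np.pi/2,10)).items():
    print(n,tab(a,b,k).round(3).tolist())
E
```

```text
[ 501.63329503 -161.54996668  149.37336988] [-0.42777025 -5.74056926  1.1877973 ] 16.461021549685487 19.2167
f1 [[-0.35, -0.049, 0.02], [-0.338, -0.103, 0.02], [-0.318, -0.154, 0.02], [-0.289, -0.202, 0.02], [-0.254, -0.245, 0.02], [-0.213, -0.282, 0.02], [-0.166, -0.312, 0.02], [-0.115, -0.334, 0.02], [-0.062, -0.348, 0.02], [-0.007, -0.353, 0.02], [0.049, -0.35, 0.02], [0.103, -0.338, 0.02], [0.154, -0.318, 0.02], [0.202, -0.289, 0.02], [0.245, -0.254, 0.02], [0.282, -0.213, 0.02], [0.312, -0.166, 0.02], [0.334, -0.115, 0.02], [0.348, -0.062, 0.02], [0.353, -0.007, 0.02]]
b1 [[-0.353, 0.007, -0.02], [-0.348, 0.062, -0.02], [-0.334, 0.115, -0.02], [-0.312, 0.166, -0.02], [-0.282, 0.213, -0.02], [-0.245, 0.254, -0.02], [-0.202, 0.289, -0.02], [-0.154, 0.318, -0.02], [-0.103, 0.338, -0.02], [-0.049, 0.35, -0.02]]
```

Call:
arm_command(
  series=[
    [[1,-0.35,0.01,0.02,0],[1,-0.34,-0.1,0.02,0],[1,-0.32,-0.15,0.02,0],[1,-0.29,-0.2,0.02,0],[1,-0.25,-0.25,0.02,0]],
  ],
)

```text
clock: 19.63
tool_pos: [470.8, -143.2, 146.7]
eef_rot: [[0.996, -0.092, 0.001], [-0.092, -0.996, -0.0], [0.001, 0.0, -1.0]]
force: [0.9, -1.1, 4.0]
grip_width: 16.4
finger_force: 29.9
```

Call:
arm_command(
  series=[
    [[1,-0.21,-0.28,0.02,0],[1,-0.17,-0.31,0.02,0],[1,-0.12,-0.33,0.02,0],[1,-0.06,-0.35,0.02,0],[1,-0.01,-0.35,0.02,0]],
  ],
)

```text
clock: 20.05
tool_pos: [463.1, -109.5, 144.5]
eef_rot: [[0.996, -0.092, 0.001], [-0.092, -0.996, -0.0], [0.001, 0.0, -1.0]]
force: [1.6, -1.6, 4.2]
grip_width: 16.6
finger_force: 30.0
```

Call:
arm_command(
  series=[
    [[1,0.05,-0.35,0.02,0],[1,0.1,-0.34,0.02,0],[1,0.15,-0.32,0.02,0],[1,0.2,-0.29,0.02,0],[1,0.25,-0.25,0.02,0]],
  ],
)

```text
clock: 20.47
tool_pos: [481.4, -80.3, 142.3]
eef_rot: [[0.996, -0.092, 0.0], [-0.092, -0.996, -0.0], [0.0, 0.0, -1.0]]
force: [0.9, -4.2, 5.8]
grip_width: 16.8
finger_force: 30.2
```

Call:
arm_command(
  series=[
    [[1,0.28,-0.21,0.02,0],[1,0.31,-0.17,0.02,0],[1,0.33,-0.12,0.02,0],[1,0.35,-0.06,0.02,0],[1,0.35,-0.01,0.02,0]],
  ],
)

```text
clock: 20.88
tool_pos: [514.3, -72.2, 140.3]
eef_rot: [[0.996, -0.092, -0.001], [-0.092, -0.996, -0.001], [-0.001, 0.001, -1.0]]
force: [-1.6, -3.8, 7.1]
grip_width: 16.6
finger_force: 30.5
```

Call:
arm_command(
  series=[
    [[1,0,0,0,0],[1,0,0,0,0],[1,0,0,0,0],[1,0,0,0,0],[1,0,0,0,0]],
  ],
)

```text
clock: 21.3
tool_pos: [514.8, -72.4, 140.4]
eef_rot: [[0.996, -0.092, 0.001], [-0.092, -0.996, -0.001], [0.001, 0.001, -1.0]]
force: [1.0, -3.1, 6.2]
grip_width: 16.9
finger_force: 30.3
```

Call:
arm_command(
  series=[
    [[1,-0.35,0.01,-0.02,0],[1,-0.35,0.06,-0.02,0],[1,-0.33,0.12,-0.02,0],[1,-0.31,0.17,-0.02,0],[1,-0.28,0.21,-0.02,0]],
  ],
)

```text
clock: 21.72
tool_pos: [481.3, -80.4, 142.4]
eef_rot: [[0.996, -0.092, 0.001], [-0.092, -0.996, 0.0], [0.001, -0.0, -1.0]]
force: [3.6, -1.6, 4.7]
grip_width: 16.6
finger_force: 30.0
```

Call:
arm_command(
  series=[
    [[1,-0.25,0.25,-0.02,0],[1,-0.2,0.29,-0.02,0],[1,-0.15,0.32,-0.02,0],[1,-0.1,0.34,-0.02,0],[1,-0.05,0.35,-0.02,0]],
  ],
)

```text
clock: 22.13
tool_pos: [462.8, -110.3, 144.3]
eef_rot: [[0.996, -0.092, -0.0], [-0.092, -0.996, 0.001], [-0.0, -0.001, -1.0]]
force: [3.6, 1.9, 6.3]
grip_width: 16.9
finger_force: 30.0
```

Call:
arm_command(
  series=[
    [[1,0,0,0,0],[1,0,0,0,0],[1,0,0,0,0],[1,0,0,0,0],[1,0,0,0,0]],
  ],
)

```text
clock: 22.55
tool_pos: [462.8, -110.7, 144.4]
eef_rot: [[0.996, -0.093, -0.0], [-0.093, -0.996, 0.0], [-0.0, 0.0, -1.0]]
force: [1.0, -1.0, 6.0]
grip_width: 16.4
finger_force: 30.2
```

Call:
arm_command(
  series=[
    [[1,0.05,-0.35,0.02,0],[1,0.1,-0.34,0.02,0],[1,0.15,-0.32,0.02,0],[1,0.2,-0.29,0.02,0],[1,0.25,-0.25,0.02,0]],
  ],
)

```text
clock: 22.97
tool_pos: [480.4, -81.0, 142.4]
eef_rot: [[0.996, -0.092, -0.001], [-0.092, -0.996, -0.0], [-0.001, 0.001, -1.0]]
force: [0.4, -2.3, 7.2]
grip_width: 16.5
finger_force: 30.3
```

Call:
arm_command(
  series=[
    [[1,0.28,-0.21,0.02,0],[1,0.31,-0.17,0.02,0],[1,0.33,-0.12,0.02,0],[1,0.35,-0.06,0.02,0],[1,0.35,-0.01,0.02,0]],
  ],
)

```text
clock: 23.38
tool_pos: [513.6, -72.3, 140.4]
eef_rot: [[0.996, -0.092, -0.002], [-0.092, -0.996, 0.001], [-0.002, -0.0, -1.0]]
force: [-1.6, -0.4, 7.7]
grip_width: 16.9
finger_force: 30.6
```

Call:
arm_command(
  series=[
    [[1,0.35,0.05,0.02,0],[1,0.34,0.1,0.02,0],[1,0.32,0.15,0.02,0],[1,0.29,0.2,0.02,0],[1,0.25,0.25,0.02,0]],
  ],
)

```text
clock: 23.8
tool_pos: [543.8, -89.8, 138.5]
eef_rot: [[0.996, -0.092, -0.0], [-0.092, -0.996, 0.001], [-0.0, -0.001, -1.0]]
force: [0.9, 2.9, 7.9]
grip_width: 16.5
finger_force: 30.3
```

Call:
arm_command(
  series=[
    [[1,0.21,0.28,0.02,0],[1,0.17,0.31,0.02,0],[1,0.12,0.33,0.02,0],[1,0.06,0.35,0.02,0],[1,0.01,0.35,0.02,0]],
  ],
)

```text
clock: 24.22
tool_pos: [552.6, -123.7, 136.6]
eef_rot: [[0.996, -0.092, 0.001], [-0.092, -0.996, 0.001], [0.001, -0.001, -1.0]]
force: [2.8, 0.5, 6.0]
grip_width: 16.8
finger_force: 30.2
```

Call:
arm_command(
  series=[
    [[1,0,0,0,0],[1,0,0,0,0],[1,0,0,0,0],[1,0,0,0,0],[1,0,0,0,0]],
  ],
)

```text
clock: 24.63
tool_pos: [552.4, -124.4, 136.7]
eef_rot: [[0.996, -0.093, 0.001], [-0.093, -0.996, -0.001], [0.001, 0.001, -1.0]]
force: [3.7, -2.4, 7.0]
grip_width: 16.9
finger_force: 30.1
```

Call:
arm_command(
  series=[
    [[1,-0.01,-0.35,-0.02,0],[1,-0.06,-0.35,-0.02,0],[1,-0.12,-0.33,-0.02,0],[1,-0.17,-0.31,-0.02,0],[1,-0.21,-0.28,-0.02,0]],
  ],
)

```text
clock: 25.05
tool_pos: [544.2, -90.4, 138.6]
eef_rot: [[0.996, -0.092, 0.001], [-0.092, -0.996, -0.0], [0.002, 0.0, -1.0]]
force: [2.9, -0.8, 5.6]
grip_width: 16.9
finger_force: 30.1
```

Call:
arm_command(
  series=[
    [[1,-0.25,-0.25,-0.02,0],[1,-0.29,-0.2,-0.02,0],[1,-0.32,-0.15,-0.02,0],[1,-0.34,-0.1,-0.02,0],[1,-0.35,-0.05,-0.02,0]],
  ],
)

```text
clock: 25.47
tool_pos: [514.1, -72.4, 140.5]
eef_rot: [[0.996, -0.092, 0.0], [-0.092, -0.996, 0.0], [0.0, -0.0, -1.0]]
force: [1.9, -1.8, 5.7]
grip_width: 16.7
finger_force: 30.2
```

Call:
arm_command(
  series=[
    [[1,0,0,0,0],[1,0,0,0,0],[1,0,0,0,0],[1,0,0,0,0],[1,0,0,0,0]],
  ],
)

```text
clock: 25.88
tool_pos: [513.4, -72.4, 140.4]
eef_rot: [[0.996, -0.092, -0.002], [-0.092, -0.996, 0.001], [-0.002, -0.0, -1.0]]
force: [-0.3, 1.6, 7.9]
grip_width: 16.5
finger_force: 30.5
```

Call:
arm_command(
  series=[
    [[1,0.35,0.05,0.02,0],[1,0.34,0.1,0.02,0],[1,0.32,0.15,0.02,0],[1,0.29,0.2,0.02,0],[1,0.25,0.25,0.02,0]],
  ],
)

```text
clock: 26.3
tool_pos: [543.7, -89.8, 138.5]
eef_rot: [[0.996, -0.092, -0.0], [-0.092, -0.996, 0.001], [-0.001, -0.001, -1.0]]
force: [1.6, 2.5, 7.3]
grip_width: 16.4
finger_force: 30.3
```

Call:
arm_command(
  series=[
    [[1,0.21,0.28,0.02,0],[1,0.17,0.31,0.02,0],[1,0.12,0.33,0.02,0],[1,0.06,0.35,0.02,0],[1,0.01,0.35,0.02,0]],
  ],
)

```text
clock: 26.72
tool_pos: [552.6, -123.7, 136.6]
eef_rot: [[0.996, -0.092, 0.001], [-0.092, -0.996, 0.001], [0.001, -0.001, -1.0]]
force: [3.5, 0.2, 6.4]
grip_width: 16.4
finger_force: 30.2
```

Call:
arm_command(
  series=[
    [[1,-0.05,0.35,0.02,0],[1,-0.1,0.34,0.02,0],[1,-0.15,0.32,0.02,0],[1,-0.2,0.29,0.02,0],[1,-0.25,0.25,0.02,0]],
  ],
)

```text
clock: 27.13
tool_pos: [534.5, -153.9, 134.7]
eef_rot: [[0.996, -0.093, 0.001], [-0.093, -0.996, -0.0], [0.001, 0.0, -1.0]]
force: [2.8, 1.0, 6.9]
grip_width: 16.8
finger_force: 30.2
```

Call:
arm_command(
  series=[
    [[1,-0.28,0.21,0.02,0],[1,-0.31,0.17,0.02,0],[1,-0.33,0.12,0.02,0]],
  ],
)

```text
clock: 27.38
tool_pos: [514.8, -162.1, 133.4]
eef_rot: [[0.996, -0.093, 0.0], [-0.093, -0.996, -0.0], [0.0, 0.0, -1.0]]
force: [0.8, 0.1, 6.8]
grip_width: 17.0
finger_force: 30.2
```

Call:
arm_command(
  series=[
    [[1,-0.35,0.06,0.02,0],[1,-0.2,0.01,0.01,0],[1,-0.15,0,0.01,0],[1,0,0,0,0]],
  ],
)

```text
clock: 27.72
tool_pos: [500.9, -162.0, 132.7]
eef_rot: [[0.996, -0.093, 0.001], [-0.093, -0.996, -0.0], [0.001, 0.0, -1.0]]
force: [1.3, -1.2, 5.8]
grip_width: 16.7
finger_force: 30.1
```

Call:
arm_command(
  series=[
    [[1,-0.05,0,0,0],[1,-0.05,0,0,0],[1,0,0,0,0]],
  ],
)

```text
clock: 27.97
tool_pos: [500.2, -161.8, 132.8]
eef_rot: [[0.996, -0.093, 0.003], [-0.093, -0.996, -0.001], [0.003, 0.0, -1.0]]
force: [5.8, -1.7, 4.1]
grip_width: 16.7
finger_force: 29.9
```

Call:
arm_command(
  series=[
    [[1,-0.06,-0.01,0,0],[1,-0.06,0,0,0],[1,0,0,0,0]],
  ],
)

```text
clock: 28.22
tool_pos: [499.3, -161.6, 133.0]
eef_rot: [[0.996, -0.093, 0.007], [-0.093, -0.996, -0.002], [0.007, 0.001, -1.0]]
force: [11.7, -1.1, 1.7]
grip_width: 16.7
finger_force: 29.6
```

Call:
arm_command(
  series=[
    [[0.2,0,0,0,0],[0,0,0,0,0],[0,0,0,-0.3,0],[0,0,0,-1,0],[0,0,0,-1,0]],
  ],
)

```text
clock: 28.63
tool_pos: [495.0, -160.2, 177.7]
eef_rot: [[0.996, -0.092, -0.005], [-0.092, -0.996, 0.002], [-0.005, -0.002, -1.0]]
force: [1.0, 0.8, 0.0]
grip_width: 42.5
finger_force: 0.0
```

Call:
arm_command(
  series=[
    [[0,0,0,-1,0],[0,0,0,-1,0],[0,-0.8,0,-1,0],[0,-1,0,0,0],[0,-1,0,0,0]],
  ],
)

```text
clock: 29.05
tool_pos: [439.9, -155.5, 239.1]
eef_rot: [[0.996, -0.092, 0.0], [-0.092, -0.996, -0.0], [0.0, 0.0, -1.0]]
force: [-1.4, -0.3, -0.2]
grip_width: 42.9
finger_force: 0.0
```

Call:
arm_command(
  series=[
    [[0,-1,0,0,0],[0,-1,1,0,0],[0,0,1,0,0],[0,0,1,0,0],[0,0,0,0,0]],
  ],
)

```text
clock: 29.47
tool_pos: [394.4, -213.9, 238.3]
eef_rot: [[0.996, -0.094, -0.001], [-0.094, -0.996, -0.001], [-0.001, 0.001, -1.0]]
force: [-0.9, 0.2, -0.9]
grip_width: 42.6
finger_force: 0.0
```

```bash
python3 - <<'E'
from h import *
from fit import rot
a=-np.radians(5.3)
s=bot.read_state();print(s["tool_pos"],s["clock"])
I={}
for c in("side","top"):
    p,d=capture(c);I[c]=p;X=cloud(c,d);L=(X[...,:2]-[507.5,-116.5])@rot(a);z=X[...,2]
    def b(n,m):
        if m.sum()>3:print(c,n,m.sum(),"x",np.percentile(L[m][:,0],[2,50,98]).round(1),"y",np.percentile(L[m][:,1],[2,50,98]).round(1),"z",np.percentile(z[m],[50,95]).round(1))
    b("tail",(abs(L[...,0])<34)&(L[...,1]>40)&(L[...,1]<85)&(z>31)&(z<38))
    b("pin",(abs(L[...,0])<30)&(abs(L[...,1]-89)<20)&(z>42)&(z<76))
    b("grip",(L[...,1]<-20)&(abs(L[...,0])<60)&(L[...,1]>-75)&(z>143)&(z<180))
    b("plain",(abs(X[...,0]-568)<30)&(abs(X[...,1]-253)<30)&(z>22)&(z<34))
    b("yellow",(abs(X[...,0]-444)<30)&(abs(X[...,1]-183)<30)&(z>22)&(z<34))
f=lambda q:cv2.resize(q[:,:,::-1],(400,400),interpolation=cv2.INTER_CUBIC)
cv2.imwrite("pics/fin.png",np.hstack([f(I["top"][150:230,345:425+20][:, :80+20][:80,:80+20]),f(I["side"][145:230,290:375])]))
E
```

```text
[ 394.36566841 -213.94592847  238.30950886] 29.4667
side tail 39 x [-26.   -8.1  26.3] y [66.2 75.8 80.9] z [33.9 35.4]
side pin 38 x [-6.2 -2.2  3.6] y [88.9 92.2 95.5] z [59.4 71.6]
side grip 33 x [-9.4 -2.5  6.3] y [-50.3 -39.8 -35. ] z [152.2 158.3]
side plain 164 x [ 5.2 25.3 46.8] y [355.7 378.9 398.7] z [28.1 29.5]
side yellow 158 x [-110.4  -91.1  -69.9] y [273.8 295.4 314.2] z [27.8 29.6]
top tail 66 x [-26.2  -1.3  25.9] y [50.6 69.9 77.9] z [33.3 36.8]
top pin 20 x [-7.1 -3.4  2.5] y [82.1 88.6 92.9] z [68.4 74.2]
top grip 37 x [-9.7 -2.   6.8] y [-52.8 -45.2 -38.2] z [155.4 159.1]
top plain 145 x [ 5.7 25.9 45.2] y [352.1 372.8 393.6] z [27.6 31.9]
top yellow 136 x [-110.4  -91.6  -71.6] y [271.9 291.7 309.9] z [27.6 31.9]
```

View pics/fin.png

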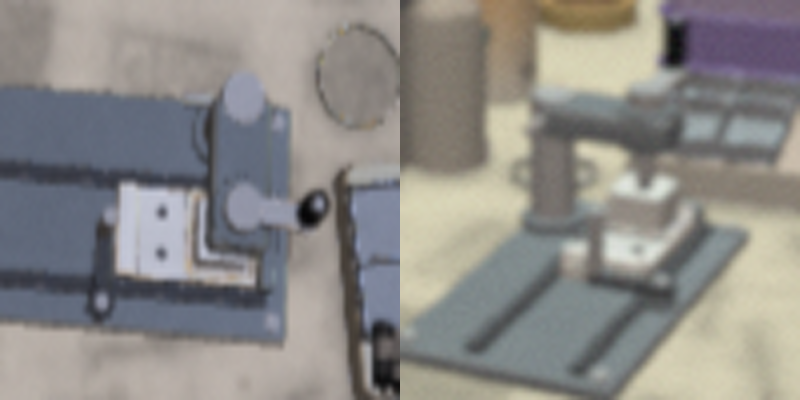

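The final picture shows the carriage home with the latch bar across its end (105,260 left). The tap is down in the hole (645,180 right) and the crank grip has sunk 16 mm (315,208 left). The robot is clear.

```bash
python3 -c "
from h import *
print(bot.finish_job())"
```

```text
the job is handed in; nothing more can be done
None
```

The job is handed in. The drilled blank is flat in the nest, the carriage is home and latched, and the tap was cranked through both reversals to its depth stop. The plain blank still measures where it stood; I never went near the lens disc but didn't re-measure it. Robot clock at hand-in was about 29.5 s.

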